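# Check in the blue-tagged bottle at the nursery's bottle reader

### The job

Take the small steel bottle with the blue tag out of the white tray and stand it upright on the middle of the round dark pad of the bottle reader, turned so that its blue tag faces squarely into the reader's black window. Keep it upright and set it down rather than dropping it, then let go. Leave the orange-tagged bottle standing where it is.

Things in the scene. Friction and masses are not known exactly. Their poses are not given: they have to be found in the camera images.
- bottle_mid (a point): Centre of the loose steel bottle with the BLUE tag: an upright straight cylinder 56 mm across, 100 mm tall (origin 50 mm above its foot), 0.15 to 0.3 kg; white cap on top. z up its axis; x points from the axis through the tag, as does the blue stripe on the cap's top. Stands in a white tray (170 x 400 mm, rim 22 high, floor 4 mm above the dresser). Grip from above, 10 to 25 mm over this point.
- tag (a point): Middle of the blue tag on that bottle's side, 28 mm from its axis along the bottle's x, 38 mm above its foot. The tag is a curved patch 50 mm tall covering about 60 degrees. The bottle must turn clockwise seen from above, by 25 to 135 degrees.
- reader: Fixed reader: white plate 116 mm wide, 4 mm thick, with a flat round dark pad (80 mm across, grey 58 mm disc in it) and a sage-green block (100 mm wide, top at 90 mm) with a black window facing the pad. Origin on the dresser top under the pad's centre; the bottle stands 4 mm higher. x: level, from the pad to the window (face at 87 mm, block to 135); the tag must point this way. z up.
- other_mid (a point): Centre (50 mm above its foot) of the other loose bottle: same shape, but an ORANGE tag and cap stripe; leave it alone. Both bottles and a pale blue-green cup (70 mm wide, 78 mm tall) stand in a row along the middle of the tray, in any order, about 125 mm between centres.
Mind the look-alikes: they are no part of the job. What is shaped like the part that bears bottle_mid but pink is not meant.

How it is judged:
At the end, for the whole second after the job is handed in: The blue-tagged bottle stands upright and at rest on the reader's pad, its axis within 20 mm of the pad's centre, its blue tag pointing within 16 degrees of the direction from the pad to the window; the orange-tagged bottle stands upright within 30 mm of where it started (horizontal distance between bottle_mid and reader below 0.02 m and z of bottle_mid in the frame of reader between 0.05 and 0.058 m and angle between each of bottle_mid, other_mid's own z axis and vertical below 0.1 rad and angle between the x axis of bottle_mid and the x axis of reader, either way round below 0.28 rad and x of tag in the frame of reader above 0 m and linear speed of bottle below 0.02 m/s and angular speed of bottle below 0.2 rad/s and distance of other_mid from where it was at the start of the episode below 0.03 m); the robot touches nothing.
It fails at once if the blue-tagged bottle is tipped by more than about 30 degrees (angle between bottle_mid's own z axis and vertical above 0.52 rad).
It fails at once if the blue-tagged bottle is dropped: let go of while more than about 35 mm above where it stands (height (world z) of bottle_mid above 0.09 m and contact force between each of the fingers, anything else and bottle below 0.01 N).
It fails at once if the orange-tagged bottle is pushed more than 30 mm or tipped (distance of other_mid from where it was at the start of the episode above 0.03 m or angle between other_mid's own z axis and vertical above 0.4 rad).
It also fails if it takes over 34 s, if anything falls off the work surface, if the arm or the gripper's body presses on something with over 40 N, if the wrist force passes 120 N, or if a joint passes its speed limit or range.

### The arm

A 6-joint arm with a two-finger parallel gripper is mounted at the origin on the work surface. World frame = base frame: x ahead of the robot, y to its left, z up, the work surface at z = 0. Lengths are in m, angles in rad, forces in N, time in s.
With the tool pointing down it reaches from about 0.15 to 0.775 m from the base axis. Payload 6.1 kg.
Tool frame: the origin (TCP) lies on the front face of the gripper's body, between the roots of the fingers; the fingertips stand 73 mm ahead of it and the grasp point (between the pads) lies tcp_to_grasp ahead of it (tcp_to_grasp is the distance from the TCP to the grasp point, in m); z points along the fingers, y is the line along which they close (so a half turn about z gives the same grasp; the last joint's range is limited). The gripper opens to 85 mm and grips with 20 to 120 N. Pads are 22 mm wide; open, the fingers measure 114 mm over their backs; the gripper's body (76 mm by 85 mm) begins 54 mm behind the grasp point. The pads swing forward as they close: fully open they stand 13 mm farther back than shut.
Start: joints at [1.233, 0.126, -0.04, 1.405, 0, 1.571], TCP at [0.174, 0.495, 0.304] pointing down, gripper open.
Joint ranges: [-2.72, 2.72], [-0.95, 1.95], [-1.27, 1.35], [-1.78, 2.02], [-1.46, 1.47], [-3.14, 3.14]. Speed limits (rad/s): [2.39, 2.39, 3.01, 3.14, 3.14, 3.14].

### API

Orientations are given as [roll, pitch, yaw] about the fixed x, y, z axes, in that order (R = Rz(yaw) Ry(pitch) Rx(roll)).
In Python, from workcell import * gives the robot as it stands.
- The arm moves only by the shell command python3 -m creep 'ROWS' [OPENING]. ROWS is JSON, a list of rows, each a list of 4 numbers: the shift along the tool's x, y, z in m, then the turn about the tool's z in units of 6 degrees (1.0 is 6 degrees). In form: [[dx, dy, dz, roll], ...]. A call has 1 to 5 rows; each row shifts and turns the commanded pose from where the row before left it, along the tool's axes as they then stand; what a row does not reach is not made up. A row lasts 1/10 s, in which the tool goes at most 50 mm and 8.59 degrees, less where a joint would pass 70% of its speed; a pose out of reach is approached as far as the arm can. A call is refused whole if a number of a shift passes 0.05 or a number of a turn 1, either way. A call with a gripper value outside its range is refused whole. OPENING is the opening, from 0 (shut) to 1 (fully open), set as the call begins (- or left out, the last holds). The fingers move at their own pace and stop on an object; the grip force is fixed at half the most. Time passes only in rows, so rows that do not move let the fingers close. It gives the time, the measured TCP pose, the force, the opening and the grip force at its end, in the units of the state.
- get_obs(): the state, without advancing time (a new reading comes with each control period).
- read_camera(name): name is "scene" or "side" or "wrist"; returns a dict with "image" (480x640x3 uint8, blue, green, red), "fx", "fy", "cx", "cy" (pixels), "k1" (the pictures are not rectified: a ray, as slopes to the right and down, at radius r is drawn at 1 + k1 r^2 times it, then the intrinsics apply), "xyz" and "orientation" of the camera in the world. Camera axes: x right, y down, z forward; pixel columns grow to the right and rows downward; lengths in m; the calibration is good to about 2 mm. A picture is of the moment at which its call begins. There is no depth.
- job_done(): hands the job in; it is judged then, once.
The state is a dict: "t": time; "joints": joint angles; "joint_vel": joint speeds; "effort": joint torques, N m; "tool_pos": TCP position; "ee_rot": TCP orientation; "contact_force": force on the tool from outside, world axes, zero at the start; "ft_torque": the same for the moment, N m; "width": opening from 0.0 (shut) to 1.0 (fully open); "finger_force": force on a finger pad.
Only numpy, scipy, OpenCV 4.12 (cv2) and the standard library are available. Lean on these libraries where they do the work, as an engineer would, in place of code of your own. Each camera call takes 0.05 s, during which the arm holds its last target. There are 200 camera calls.

## Working session

There is one attempt and no reset: what is moved stays moved. The work goes in short steps, Python scripts to look and compute and a shell command to move; the robot and the scene stay as the last step left them, time stands still between calls to the robot, and variables do not carry over. Pictures are saved under pics/ and viewed, at most 10 in all, crops included, and the job is handed in when it is done.

```bash
mkdir -p pics; ls; cat > h.py <<'E'
from workcell import *
import numpy as np, cv2
from scipy.spatial.transform import Rotation as R
def shot(n,f):
    c=read_camera(n); cv2.imwrite(f,c["image"]); return c
def ray(c,u,v):
    K=np.array([[c["fx"],0,c["cx"]],[0,c["fy"],c["cy"]],[0,0,1.]])
    p=cv2.undistortPoints(np.array([[[u,v]]],float),K,np.array([c["k1"],0,0,0,0.]))[0,0]
    M=R.from_euler('xyz',c["orientation"]).as_matrix()
    return np.array(c["xyz"]),M@np.array([p[0],p[1],1])
def hit(c,u,v,z):
    o,d=ray(c,u,v); return o+d*(z-o[2])/d[2]
def proj(c,P):
    M=R.from_euler('xyz',c["orientation"]).as_matrix(); q=M.T@(np.array(P)-c["xyz"]); x,y=q[:2]/q[2]
    s=1+c["k1"]*(x*x+y*y); return c["cx"]+c["fx"]*x*s,c["cy"]+c["fy"]*y*s
E
python3 - <<'E'
from h import *
import pickle
print(get_obs()); 
import workcell; print({k:getattr(workcell,k) for k in dir(workcell) if 'grasp' in k})
C={}
for n in("scene","wrist","side"):
    C[n]=shot(n,f"pics/{n}0.png"); print(n,C[n]["xyz"],C[n]["orientation"],C[n]["fx"],C[n]["k1"])
pickle.dump(C,open("c0.pkl","wb"))
E
```

```text
pics
{'t': 0.0, 'joints': array([ 1.23297920e+00,  1.26389914e-01, -4.06065734e-02,  1.40537790e+00,
       -5.62348796e-05,  1.57079563e+00]), 'joint_vel': array([ 0.00046523,  0.00059939, -0.00018851,  0.00071252,  0.00110115,
       -0.00078531]), 'effort': array([ 2.39725105e-04, -4.35917044e+01,  3.52920985e+01,  1.73926691e-02,
        8.33311105e-05, -5.26872839e-06]), 'tool_pos': array([0.17391816, 0.49505669, 0.30312382]), 'ee_rot': array([-3.14001459e+00,  5.62337037e-05,  2.80377632e+00]), 'contact_force': array([-0.49291788, -0.19843536, -0.07777048]), 'ft_torque': array([-0.00039482,  0.0323064 ,  0.07064388]), 'finger_force': 0.0, 'width': 0.9986079522958268}
{'tcp_to_grasp': 0.0539}
scene [0.88469688 0.54651408 0.54567406] [-2.23715625  0.01169532  2.56857091] 509.399569628592 -0.023179714262529457
wrist [0.10879903 0.51678962 0.37403116] [2.87206599e+00 1.58439117e-03 1.23253161e+00] 407.4313196644143 -0.08941059515339637
side [ 0.3620313  -0.67021468  0.65421073] [-2.27262464  0.00798093 -0.27671741] 586.9273542418596 -0.021698671169727138
```

View pics/scene0.png

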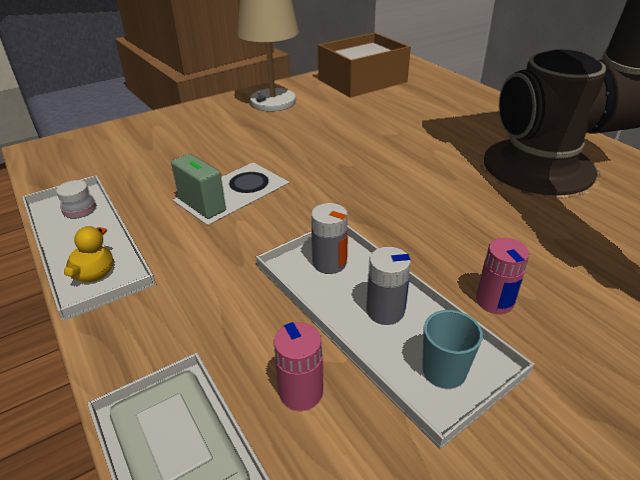

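View pics/wrist0.png

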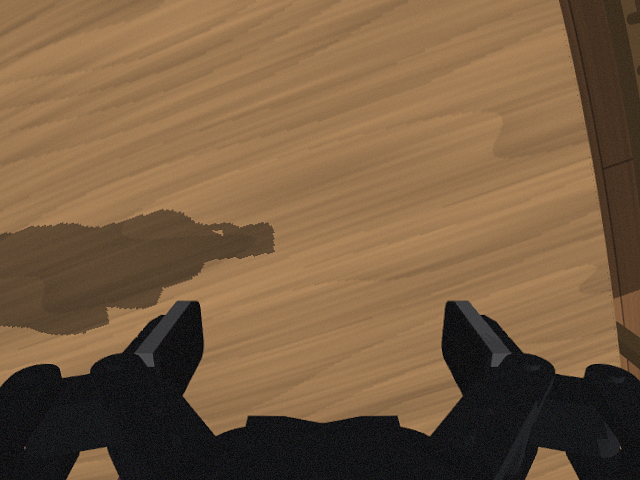

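The scene camera shows four bottle shapes: steel with an orange tag (330,238), steel with a blue stripe (388,285), pink (300,365) and pink (503,275). The one at (388,285) fits: steel body, blue stripe, standing in the tray. The reader pad is at (249,182) and its block at (198,185). The wrist view shows only bare table. I'll confirm the bottle in enlarged crops.

```bash
python3 - <<'E'
import cv2,numpy as np
a=cv2.imread("pics/scene0.png")
p=cv2.resize(a[145:225,165:295],None,fx=6,fy=6,interpolation=cv2.INTER_CUBIC)[:, :780]
b=cv2.resize(a[200:335,300:430],None,fx=4.4,fy=4.4,interpolation=cv2.INTER_CUBIC)
cv2.imwrite("pics/cropR.png",p); cv2.imwrite("pics/cropB.png",b)
E
```

```text
(no output)
```

View pics/cropR.png

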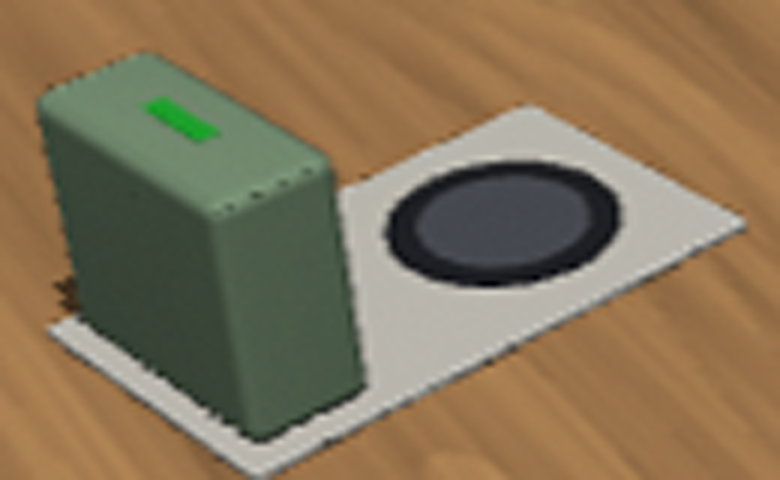

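View pics/cropB.png

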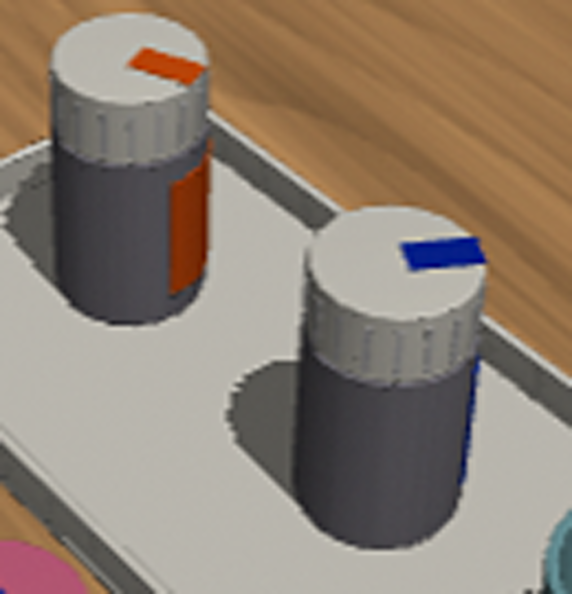

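View pics/side0.png

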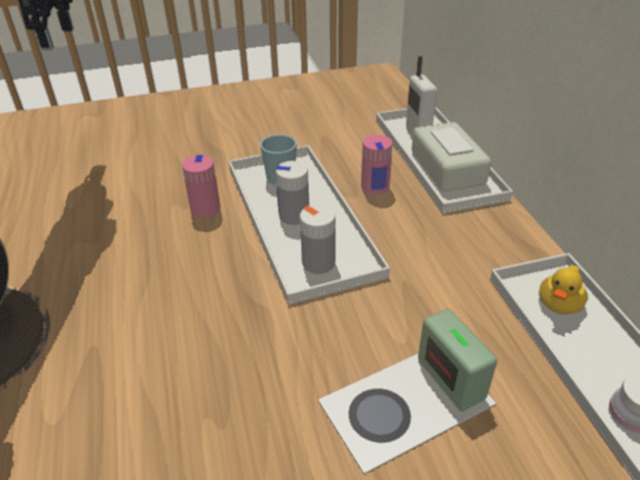

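Crop B confirms it: steel body, blue cap stripe from (392,258) to (410,257) in scene pixels, and a blue tag on the right side. Its cap centre is at about (390,260). In crop R the pad centre is at (249,182). In the side view the blue cap is at (292,172), the pad at (380,414), and the window faces the pad.

```bash
cat > m.py <<'E'
from h import *
import pickle
C=pickle.load(open("c0.pkl","rb")); s,d=C["scene"],C["side"]
cr=lambda x,y:(165+x/6,145+y/6); cb=lambda x,y:(300+x/4.4,200+y/4.4)
print("pad scene",hit(s,*cr(503,222),.004),"side",hit(d,380,414,.004))
c=[hit(s,*cr(*p),.004)[:2] for p in((530,105),(745,224),(262,475),(50,330))]
print("corners",np.round(c,4)); e1=c[3]-c[0]; e2=c[2]-c[1]
print("len",[np.linalg.norm(c[i]-c[(i+1)%4]) for i in range(4)],"dir",np.degrees([np.arctan2(e[1],e[0]) for e in(e1,e2)]))
c2=[hit(d,*p,.004)[:2] for p in((320,403),(366,464),(493,402))]
e=c2[2]-c2[1]; print("side plate dir",np.degrees(np.arctan2(e[1],e[0])))
print("len",[np.linalg.norm(c2[i]-c2[i+1]) for i in range(2)])
def stripe(c,lo,roi,col):
    im=c["image"].astype(int); x0,x1,y0,y1=roi; b,g,r=[im[y0:y1,x0:x1,i] for i in range(3)]
    m=(b-r>60)&(b-g>60) if col=="b" else (r-b>80)&(r-g>80)
    v,u=np.nonzero(m); P=np.array([hit(c,a+x0,bb+y0,.104)[:2] for a,bb in zip(u,v)]); return P
from scipy.optimize import least_squares
for n,c,roi,col in(("blue scene",s,(385,415,250,264),"b"),("blue side",d,(275,300,160,174),"b"),("org scene",s,(325,350,208,221),"o"),("org side",d,(300,322,203,217),"o")):
    P=stripe(c,0,roi,col); m=P.mean(0); w,V=np.linalg.eigh(np.cov(P.T)); a=V[:,1]; t=(P-m)@a
    print(n,len(P),m,"axis",np.degrees(np.arctan2(a[1],a[0])),"extent",np.ptp(t))
print("cap c blue",hit(s,*cb(396,263),.104),hit(d,292,172.5,.104),"or",hit(s,*cb(130,58),.104),hit(d,318,216,.104))
E
python3 m.py
```

```text
pad scene [ 0.54073262 -0.27753809  0.004     ] side [ 0.54049619 -0.27685776  0.004     ]
corners [[ 0.4976 -0.3436]
 [ 0.4737 -0.2309]
 [ 0.6648 -0.1884]
 [ 0.691  -0.3   ]]
len [np.float64(0.1151839373968571), np.float64(0.1957423557966549), np.float64(0.11470971940425258), np.float64(0.19825133220810987)] dir [12.67988269 12.54241391]
side plate dir 10.833042467045443
len [np.float64(0.10137978234547278), np.float64(0.18909382637872413)]
blue scene 101 [0.51989729 0.16052475] axis 155.35189488847453 extent 0.023369939594969615
blue side 30 [0.51884357 0.16406959] axis 153.46491335031772 extent 0.02094964676756362
org scene 74 [0.5349401  0.03186119] axis 117.9306347226348 extent 0.023325658963376045
org side 47 [0.53366506 0.03557636] axis 116.58317916261967 extent 0.021115560787140372
cap c blue [0.5348196  0.15726975 0.104     ] [0.5302493  0.14487864 0.104     ] or [0.5427211  0.02265883 0.104     ] [0.54074556 0.01703563 0.104     ]
```

Pad centre is (0.541,-0.277) with reader x at +12.6°. The bottle is near (0.533,0.156) with its tag at about 154°. The present yaw suits both the grasp and the placing, so I'll move over the bottle and refine with the wrist camera.

```bash
python3 -m creep '[[-0.041,-0.018,0,0],[-0.041,-0.018,0,0],[-0.041,-0.018,0,0],[-0.041,-0.018,0,0],[-0.041,-0.018,0,0]]' 1 && python3 -m creep '[[-0.041,-0.018,0,0],[-0.041,-0.018,0,0],[-0.041,-0.018,0,0],[-0.041,-0.018,0,0],[-0.041,-0.018,0,0]]' && python3 -m creep '[[-0.041,-0.02,0,0],[0,0,0,0],[0,0,0,0],[0,0,0,0]]'
python3 - <<'E'
from h import *
import pickle
c=shot("wrist","pics/wrist1.png"); pickle.dump(c,open("c1.pkl","wb"))
o=get_obs(); print(o["tool_pos"],o["ee_rot"],o["joints"],o["joint_vel"].max())
E
```

```text
t: 0.65
tool_pos: [0.3384, 0.341, 0.3038]
ee_rot: [-3.141, -0.0, 2.804]
contact_force: [0.8, -0.4, 0.3]
width: 1.0
finger_force: 0.0
t: 1.15
tool_pos: [0.5022, 0.188, 0.3037]
ee_rot: [-3.142, -0.0, 2.804]
contact_force: [0.4, 0.7, 0.5]
width: 1.004
finger_force: 0.0
t: 1.55
tool_pos: [0.5327, 0.1575, 0.3037]
ee_rot: [-3.141, -0.001, 2.804]
contact_force: [0.0, 0.2, -0.6]
width: 0.999
finger_force: 0.0
[0.53251253 0.15786356 0.30391483] [ 3.14157071e+00 -3.98889658e-04  2.80499802e+00] [2.88096359e-01 1.84170520e-01 2.92522941e-02 1.41618882e+00
 2.51087900e-04 6.24690961e-01] 0.010210120393654093
```

View pics/wrist1.png

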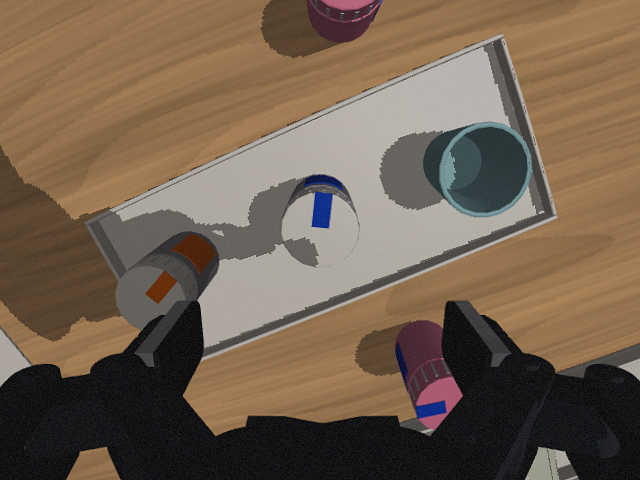

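The wrist view shows the white cap centred near (320,228), with the stripe from (320,227) to (324,193). The orange bottle is at (160,290) and the cup at (487,170).

```bash
python3 - <<'E'
from h import *
import pickle
c=pickle.load(open("c1.pkl","rb")); im=c["image"].astype(int)
b,g,r=[im[...,i] for i in range(3)]
m=(b-r>70)&(b-g>70); m[:189]=0; m[235:]=0; m[:,:300]=0; m[:,345:]=0
n,l,st,_=cv2.connectedComponentsWithStats(m.astype(np.uint8)); k=1+st[1:,4].argmax(); print(st[k])
v,u=np.nonzero(l==k); P=np.array([hit(c,a,bb,.104)[:2] for a,bb in zip(u,v)])
w,V=np.linalg.eigh(np.cov(P.T)); a=V[:,1]; a=a if a[0]<0 else -a; mu=P.mean(0); t=(P-mu)@a
print("mean",mu,"axis",np.degrees(np.arctan2(a[1],a[0])),t.min(),t.max())
rc=cv2.minAreaRect(np.c_[u,v].astype(np.float32)); q=cv2.boxPoints(rc); Q=[hit(c,*x,.104)[:2] for x in q]
print("edges",[ (round(np.linalg.norm(Q[i]-Q[i-1]),4),round(float(np.degrees(np.arctan2(*(Q[i]-Q[i-1])[::-1]))),1)) for i in range(4)])
for p in((320,228),(281,228),(359,228),(320,266)): print(p,hit(c,*p,.104))
for cc in((.5335,.157),(.532,.157),(.533,.155)):
    print(cc,np.round([proj(c,(cc[0]+.028*np.cos(x),cc[1]+.028*np.sin(x),.104)) for x in np.arange(4)*np.pi/2+np.radians(160.7)]))
E
```

```text
[312 192  20  36 585]
mean [0.51862777 0.16056092] axis 154.72137477140885 -0.012067691313290703 0.01183583813855434
edges [(np.float64(0.0115), -115.9), (np.float64(0.0239), 154.1), (np.float64(0.0112), 64.3), (np.float64(0.0239), -25.3)]
(320, 228) [0.53031152 0.15540116 0.104     ]
(281, 228) [0.52145453 0.13020397 0.104     ]
(359, 228) [0.5391541  0.18059425 0.104     ]
(320, 266) [0.55622726 0.14625417 0.104     ]
(0.5335, 0.157) [[324. 191.]
 [283. 232.]
 [324. 270.]
 [365. 231.]]
(0.532, 0.157) [[323. 189.]
 [282. 230.]
 [323. 268.]
 [364. 229.]]
(0.533, 0.155) [[321. 191.]
 [280. 232.]
 [321. 270.]
 [362. 232.]]
```

```bash
python3 -m creep '[[0.0007,-0.003,0.03,0],[0,0,0.04,0],[0,0,0.04,0],[0,0,0.03,0],[0,0,0.02,0]]' && python3 -m creep '[[0,0,0.015,0],[0,0,0.008,0],[0,0,0,0],[0,0,0,0]]' && python3 -m creep '[[0,0,0,0],[0,0,0,0],[0,0,0,0],[0,0,0,0],[0,0,0,0]]' 0 &&  python3 -m creep '[[0,0,0,0],[0,0,0,0],[0,0,0,0],[0,0,0,0],[0,0,0,0]]'
```

```text
t: 2.1
tool_pos: [0.5296, 0.1555, 0.1417]
ee_rot: [-3.14, -0.002, 2.806]
contact_force: [0.2, 0.8, 0.1]
width: 1.002
finger_force: 0.0
t: 2.5
tool_pos: [0.5316, 0.1552, 0.1217]
ee_rot: [3.141, 0.001, 2.805]
contact_force: [0.3, -0.0, -0.5]
width: 1.003
finger_force: 0.0
t: 3.0
tool_pos: [0.5322, 0.1548, 0.1222]
ee_rot: [3.14, 0.002, 2.804]
contact_force: [-0.8, 1.7, 6.5]
width: 0.631
finger_force: 62.0
t: 3.5
tool_pos: [0.5322, 0.1548, 0.1222]
ee_rot: [3.14, 0.002, 2.804]
contact_force: [-1.2, 1.3, 6.2]
width: 0.627
finger_force: 62.0
```

```bash
python3 -m creep '[[0,0,-0.015,0],[0,0,-0.03,0],[0,0,-0.04,0],[0,0,-0.035,0],[0,0,-0.02,0]]' && python3 -m creep '[[0,0,0,0],[0,0,0,0],[-0.006,-0.016,0,0],[-0.011,-0.03,0,0],[-0.014,-0.038,0,0]]' && python3 -m creep '[[-0.015,-0.04,0,0],[-0.015,-0.04,0,0],[-0.015,-0.04,0,0],[-0.015,-0.04,0,0],[-0.015,-0.04,0,0]]' && python3 -m creep '[[-0.015,-0.04,0,0],[-0.014,-0.036,0,0],[-0.011,-0.03,0,0],[-0.005,-0.015,0,0],[0,0,0,0]]'
python3 -m creep '[[0,0,0,0.5],[0,0,0,1],[0,0,0,1],[0,0,0,1],[0,0,0,1]]' && python3 -m creep '[[0,0,0,1],[0,0,0,1],[0,0,0,1],[0,0,0,1],[0,0,0,1]]' && python3 -m creep '[[0,0,0,1],[0,0,0,1],[0,0,0,1],[0,0,0,1],[0,0,0,1]]' && python3 -m creep '[[0,0,0,1],[0,0,0,1],[0,0,0,1],[0,0,0,1],[0,0,0,1]]' && python3 -m creep '[[0,0,0,1],[0,0,0,1],[0,0,0,0.7],[0,0,0,0.4],[0,0,0,0]]'
python3 -m creep '[[0,0,0,0],[0,0,0,0]]'
python3 - <<'E'
from h import *
import pickle
o=get_obs(); print(o["tool_pos"],o["ee_rot"],np.degrees(o["ee_rot"][2]),o["joints"])
C={n:shot(n,f"pics/{n}2.png") for n in("scene","wrist","side")}; pickle.dump(C,open("c2.pkl","wb"))
a=cv2.resize(C["scene"]["image"][80:230,150:300],(400,400)); b=C["side"]["image"]
b=cv2.resize(b[250:480,290:520],(400,400)); cv2.imwrite("pics/both2.png",np.hstack([a,b]))
E
```

```text
t: 4.0
tool_pos: [0.532, 0.1545, 0.2638]
ee_rot: [3.14, 0.002, 2.804]
contact_force: [0.7, 0.8, -3.1]
width: 0.63
finger_force: 63.3
t: 4.5
tool_pos: [0.5321, 0.0649, 0.2581]
ee_rot: [-3.14, -0.004, 2.806]
contact_force: [0.3, -0.1, -2.8]
width: 0.631
finger_force: 63.4
t: 5.0
tool_pos: [0.5364, -0.1501, 0.2583]
ee_rot: [-3.141, -0.004, 2.804]
contact_force: [1.1, 0.2, -2.2]
width: 0.627
finger_force: 63.4
t: 5.5
tool_pos: [0.539, -0.2792, 0.2584]
ee_rot: [3.141, -0.004, 2.801]
contact_force: [0.0, -0.0, -2.9]
width: 0.625
finger_force: 63.5
t: 6.0
tool_pos: [0.5396, -0.2759, 0.2597]
ee_rot: [-3.141, -0.002, 2.33]
contact_force: [0.9, 0.2, -2.2]
width: 0.632
finger_force: 63.5
t: 6.5
tool_pos: [0.5396, -0.2759, 0.2597]
ee_rot: [-3.14, -0.002, 1.806]
contact_force: [-0.3, 0.1, -2.2]
width: 0.63
finger_force: 63.5
t: 7.0
tool_pos: [0.5396, -0.2759, 0.2597]
ee_rot: [-3.14, -0.001, 1.283]
contact_force: [-0.9, -0.2, -2.7]
width: 0.629
finger_force: 63.5
t: 7.5
tool_pos: [0.5396, -0.2759, 0.2597]
ee_rot: [-3.139, 0.0, 0.759]
contact_force: [1.0, -0.2, -3.4]
width: 0.63
finger_force: 63.4
t: 8.0
tool_pos: [0.5397, -0.2761, 0.2599]
ee_rot: [-3.14, 0.001, 0.439]
contact_force: [0.6, 0.1, -1.7]
width: 0.634
finger_force: 63.4
t: 8.2
tool_pos: [0.5398, -0.277, 0.2605]
ee_rot: [-3.141, 0.0, 0.439]
contact_force: [-0.4, -0.2, -2.2]
width: 0.631
finger_force: 63.4
[ 0.53976249 -0.27697052  0.26049148] [-3.14089651e+00  3.51722427e-04  4.38534168e-01] 25.126156981160555 [-4.74153764e-01  2.84625758e-01  6.19722944e-02  1.34890874e+00
  1.47513608e-04  2.22890479e+00]
```

View pics/wrist2.png

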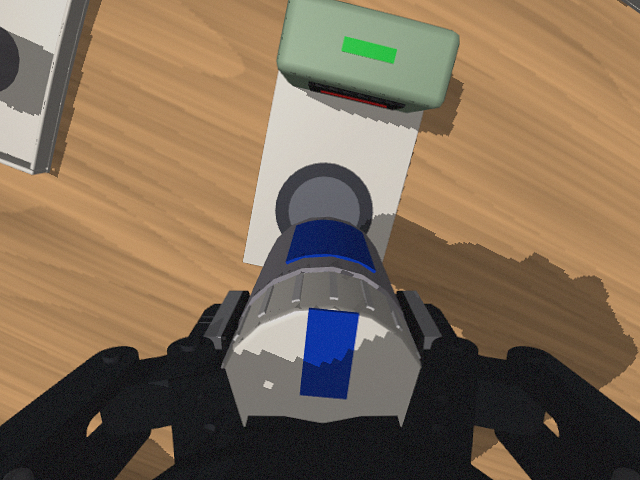

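View pics/both2.png

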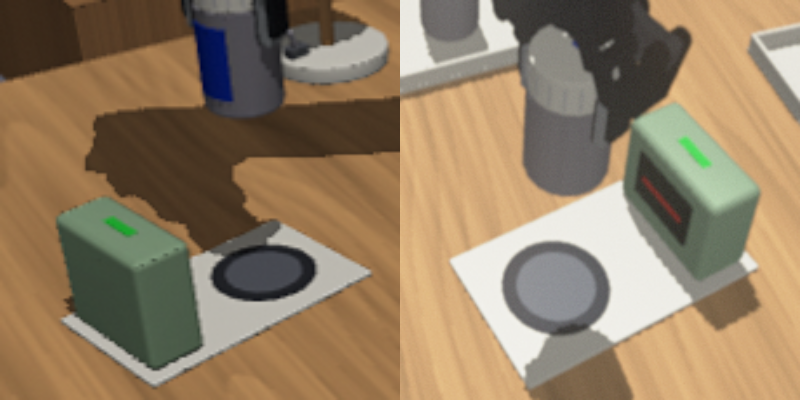

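Bottle is held upright above the pad. The wrist view shows the stripe from (324,396) to (333,310), the pad centre near (324,210), and the plate's left edge from (277,85) to (243,262). I'll compute the remaining correction.

```bash
python3 - <<'E'
from h import *
import pickle
c=pickle.load(open("c2.pkl","rb"))["wrist"]
A=lambda p,q,z:round(float(np.degrees(np.arctan2(*(hit(c,*q,z)-hit(c,*p,z))[1::-1]))),1)
z=.104+.2605-.1222
print("stripe edges",A((300,394),(308,309),z),A((347,399),(358,312),z),"mid",A((323.5,396.5),(333,310.5),z))
print("plate edge",A((243,262),(277,85),.004),A((404,188),(424,110),.004),"block top edges +-90:",A((453,105) if 0 else (280,72),(440,108),.085),"green",A((343,45),(396,58),.09))
print("pad", (hit(c,276,210,.004)+hit(c,372,210,.004))/2, "top edge",hit(c,324,163,.004))
print("expected top edge from (.5407,-.277):",proj(c,(.5407+.04*np.cos(.4385),-.277+.04*np.sin(.4385),.004)), "left/right", [proj(c,(.5407-s*.04*np.sin(.22),-.277+s*.04*np.cos(.22),.004)) for s in(1,-1)])
# stripe mean -> bottle axis
m=hit(c,328.5,354,z); print("stripe mid",m,"axis est",m[:2]-.0135*np.array([np.cos(.33),np.sin(.33)]))
E
```

```text
stripe edges 19.6 20.1 mid 19.8
plate edge 12.1 13.2 block top edges +-90: -76.8 green -77.5
pad [ 0.53985198 -0.27854968  0.004     ] top edge [ 0.57432965 -0.26236625  0.004     ]
expected top edge from (.5407,-.277): (np.float64(322.7040564764309), np.float64(158.765052967901)) left/right [(np.float64(274.70598294155553), np.float64(197.8492412899082)), (np.float64(370.12859297005815), np.float64(218.59911298308168))]
stripe mid [ 0.55049582 -0.27373738  0.2423    ] axis est [ 0.53772425 -0.27811196]
```

```bash
python3 -m creep '[[0,0,0,0.6],[0,0,0,0.5],[0,0,0.015,0],[0,0,0.03,0],[0,0,0.03,0]]' && python3 -m creep '[[0,0,0.025,0],[0,0,0.015,0],[0,0,0.008,0],[0,0,0.005,0],[0,0,0,0]]' && python3 -m creep '[[0,0,0.003,0],[0,0,0.003,0],[0,0,0.002,0],[0,0,0,0],[0,0,0,0]]'
```

```text
t: 8.85
tool_pos: [0.5402, -0.2778, 0.1857]
ee_rot: [3.14, -0.001, 0.322]
contact_force: [-0.4, -1.1, -2.7]
width: 0.628
finger_force: 63.5
t: 9.35
tool_pos: [0.5398, -0.2776, 0.1329]
ee_rot: [-3.141, 0.0, 0.322]
contact_force: [0.6, 0.4, -3.2]
width: 0.63
finger_force: 63.5
t: 9.85
tool_pos: [0.5398, -0.2776, 0.125]
ee_rot: [3.142, -0.0, 0.322]
contact_force: [-0.8, -0.2, -2.6]
width: 0.633
finger_force: 63.5
```

```bash
python3 -m creep '[[0,0,0.001,0],[0,0,0.001,0],[0,0,0,0],[0,0,0,0]]' && python3 -m creep '[[0,0,0.001,0],[0,0,0,0],[0,0,0,0]]'
```

```text
t: 10.25
tool_pos: [0.5398, -0.2776, 0.1229]
ee_rot: [-3.142, 0.0, 0.322]
contact_force: [0.3, -0.2, -1.9]
width: 0.627
finger_force: 63.5
t: 10.55
tool_pos: [0.5399, -0.2776, 0.1222]
ee_rot: [3.141, -0.0, 0.322]
contact_force: [-0.4, 0.6, -0.6]
width: 0.629
finger_force: 63.7
```

```bash
python3 -m creep '[[0,0,0.0005,0],[0,0,0,0]]' && python3 -m creep '[[0,0,0,0],[0,0,0,0],[0,0,0,0],[0,0,0,0],[0,0,0,0]]' 1 && python3 -m creep '[[0,0,0,0],[0,0,-0.01,0],[0,0,-0.02,0],[0,0,-0.03,0],[0,0,-0.04,0]]' && python3 -m creep '[[0,0,-0.04,0],[0,0,-0.02,0],[0,0,0,0],[0,0,0,0],[0,0,0,0]]'
python3 - <<'E'
from h import *
import pickle
o=get_obs(); print(o["tool_pos"],o["ee_rot"])
C={n:shot(n,f"pics/{n}3.png") for n in("scene","wrist","side")}; pickle.dump(C,open("c3.pkl","wb"))
c=C["wrist"]; im=c["image"].astype(int); b,g,r=[im[...,i] for i in range(3)]
m=((b-r>70)&(b-g>70)).astype(np.uint8); n,l,st,_=cv2.connectedComponentsWithStats(m)
for k in range(1,n):
    if st[k,4]>150:
        v,u=np.nonzero(l==k); P=np.array([hit(c,x,y,.104)[:2] for x,y in zip(u,v)]); V=np.linalg.eigh(np.cov(P.T))[1][:,1]; V=V*np.sign(V[0])
        print(st[k],P.mean(0),np.degrees(np.arctan2(V[1],V[0])),"axis",P.mean(0)-.0133*V)
a=cv2.resize(C["scene"]["image"][130:290,160:420],(400,246)); b=cv2.resize(C["side"]["image"][180:480,280:520],(320,400)); w=cv2.resize(c["image"],(400,300))
o=np.zeros((550,730,3),np.uint8); o[:246,:400]=a; o[250:550,:400]=w; o[:400,405:725]=b; cv2.imwrite("pics/all3.png",o)
E
```

```text
t: 10.75
tool_pos: [0.54, -0.2776, 0.1222]
ee_rot: [3.141, -0.001, 0.322]
contact_force: [-1.1, 0.2, 5.0]
width: 0.63
finger_force: 64.3
t: 11.25
tool_pos: [0.5398, -0.2776, 0.1213]
ee_rot: [-3.142, 0.0, 0.322]
contact_force: [0.2, 1.3, 0.1]
width: 1.0
finger_force: 0.0
t: 11.75
tool_pos: [0.539, -0.2772, 0.2216]
ee_rot: [-3.14, 0.002, 0.322]
contact_force: [0.0, -1.0, 0.6]
width: 1.002
finger_force: 0.0
t: 12.25
tool_pos: [0.5394, -0.2774, 0.2801]
ee_rot: [-3.14, 0.001, 0.322]
contact_force: [-0.6, 0.7, -0.1]
width: 0.998
finger_force: 0.0
[ 0.53936891 -0.27737457  0.28009348] [-3.14007901e+00  1.47171627e-03  3.21946165e-01]
[316 196  23  39 705] [ 0.5518776  -0.27598984] 11.867258632804035 axis [ 0.53886187 -0.27872492]
```

View pics/all3.png

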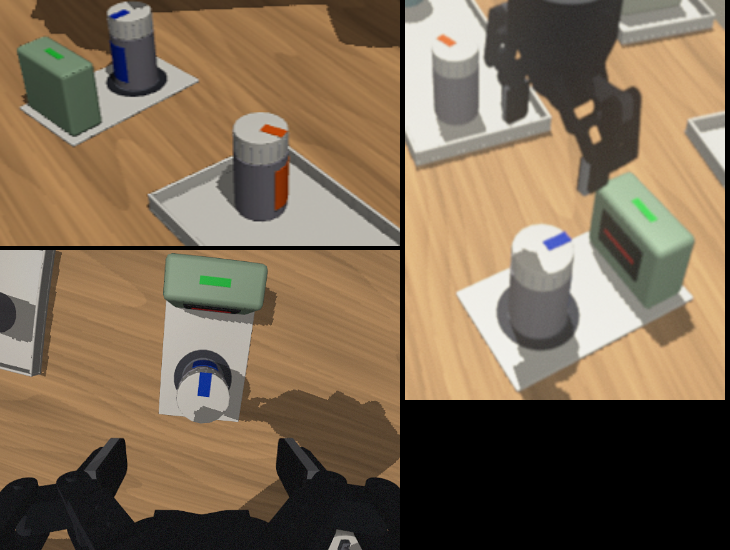

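The bottle stands upright on the pad with its axis at about (0.539,-0.279) against the pad at (0.540,-0.278). The tag points at 11.9° against the reader's 12.7°, and the orange bottle is undisturbed. The gripper is clear, so I'm handing in.

```bash
python3 -c "
from workcell import *
print(job_done())"
```

```text
the job is handed in; nothing more can be done
None
```

The blue-tagged bottle is standing upright on the middle of the reader's pad (about 1 mm off centre) with its tag within about 1° of squarely facing the window; the orange-tagged bottle was left in place, the gripper is clear, and I handed the job in at about 12.4 s of the 34 s limit (no verdict was returned).

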